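# Lock the tube tray onto the bench shaker

## Robot

A 7-joint arm with a two-finger parallel gripper is mounted at the origin on the work surface. World frame = base frame: x ahead of the robot, y to its left, z up, the work surface at z = 0. Lengths are in m, angles in rad, forces in N, time in s.
With the tool pointing down it reaches from about 0.4 to 0.875 m from the base axis. Payload 19.3 kg.
Tool frame: the origin (TCP) lies at the very end of the fingers, on their centre line; the grasp point (between the pads) lies 19 mm behind it; z points along the fingers, y is the line along which they close (so a half turn about z gives the same grasp; the last joint's range is limited). The gripper opens to 85 mm and grips with 20 to 120 N. Pads are 22 mm wide; open, the fingers measure 114 mm over their backs; the gripper's body (76 mm by 85 mm) begins 54 mm behind the grasp point. The pads swing forward as they close: fully open they stand 13 mm farther back than shut.
Start: joints at [-1.322, 0.521, -0.036, 1.599, 0.021, 1.021, -0.113], TCP at [0.196, 0.593, 0.231] pointing down, gripper open.
Joint ranges: [-2.91, 2.91], [-0.3, 2.13], [-1.5, 1.42], [0.17, 2.43], [-1.26, 4.41], [0.16, 1.93], [-2.52, 2.52]. Speed limits (rad/s): [1.89, 1.89, 2.39, 2.39, 3.01, 3.01, 3.01].

## Interface

Orientations are given as [roll, pitch, yaw] about the fixed x, y, z axes, in that order (R = Rz(yaw) Ry(pitch) Rx(roll)).
In Python, from workcell import bot gives the robot as it stands.
- The arm moves only by the shell command python3 -m crank 'ROWS' [FORCE]. ROWS is a JSON object of lists of equal length, an entry for each row: "travel": the shift along the world's x, y, z in cm, a list of three; "turn": the turn, a rotation vector about the world's x, y, z in degrees, a list of three; "gripper": the closure, from 0 (fully open) to 1 (shut). A call has exactly 5 rows; each row is the pose to reach, as a shift and turn from the pose commanded when the call began; what a row does not reach only later rows make up. A row lasts 1/10 s, in which the tool goes at most 50 mm and 8.59 degrees, less where a joint would pass 70% of its speed; a pose out of reach is approached as far as the arm can. A call with a gripper value outside its range is refused whole. The fingers move at their own pace and stop on an object; FORCE is the grip in N (left out, the last holds). Time passes only in rows, so rows that repeat a pose let the fingers close, or fill a call up. It gives the time, the measured TCP pose, the force, the opening and the grip force at its end, in the units of the state.
- bot.observe(): the state, without advancing time (a new reading comes with each control period).
- bot.grab_frame(name): name is "side" or "top" or "wrist"; returns a dict with "pixels" (400x640x3 uint8, red, green, blue), "fx", "fy", "cx", "cy" (pixels), "extrinsics" (4x4, takes a point from world to camera coordinates). Camera axes: x right, y down, z forward; pixel columns grow to the right and rows downward; lengths in m; the calibration is good to about 2 mm. The wrist camera is an equidistant fisheye: a pixel r from the principal point sees the ray r / f radians off the axis. A picture is of the moment at which its call begins. There is no depth.
- bot.job_done(): hands the job in; it is judged then, once.
The state is a dict: "clock": time; "qpos": joint angles; "qd": joint speeds; "joint_efforts": joint torques, N m; "position": TCP position; "tool_rot": TCP orientation; "force": force on the tool from outside, world axes, zero at the start; "moment": the same for the moment, N m; "grip_width": finger opening in m; "finger_force": force on a finger pad.
Only numpy, scipy, OpenCV 4.12 (cv2) and the standard library are available. Lean on these libraries where they do the work, as an engineer would, in place of code of your own. Each camera call takes 0.05 s, during which the arm holds its last target. There are 200 camera calls.

## Task

Fit the keyhole-slotted tube tray to the bench shaker: lift it by its handle, lower it so that the four screw heads on the shaker's deck come up through the round eyes of its keyholes, press it down against the deck's spring button and slide it along, screws into the narrow slots, until the button snaps up into its hole and the tray lies flat on the deck, locked. The deck is loose and goes along with a pushed tray up to its stop, so feel your way: set the tray down gently and never push or press it with more than about 30 N; then let go, leaving the other things on the counter where they stand.

Things in the scene. Friction and masses are not known exactly. Their poses are not given: they have to be found in the camera images.
- tray: Loose sheet-steel tube tray lying flat: 130 (x) x 190 (y) mm, plate 4 mm thick, 280 to 440 g, lips 18 mm high on both long edges, black bar handle over the middle, four keyholes, a 13 mm button hole at x 0, y -30, low rubber ribs. Origin: centre of the plate's underside, z up. It goes on the deck with its x and y along the deck's.
- handle (a point): Centre of the tray's handle bar, 52 mm above the tray's underside at x 0, y 0 of the tray; tray's axes. The bar runs along x, 106 mm long, 12 mm thick in y, 14 mm high, on 8 mm posts at x +-45; grip it across y.
- eye (a point): Centre of one keyhole's round eye at the tray's underside, tray x 45, y 81. Four eyes, 16 mm wide: x +-45, y -49 and 81. From each an 8 mm wide slot runs towards the tray's -y; its seat for the screw lies 16 mm from the eye's centre, at y -65 and 65. So the tray slides 16 mm along its own +y to lock.
- shaker: Bench shaker, fixed: cream housing 200 (x) x 260 (y) mm on rubber feet, z up; origin: centre of its underside. Its aluminium deck, top 100 mm above the counter, carries the screws and the spring button. Tray's x and y go along the shaker's. Done right, the tray ends flat on the deck, its underside 100 mm above the counter, held by the button.
- deck_mid (a point): Level of the deck's top over the housing's middle, shaker's axes. The deck, 150 (x) x 205 (y) mm, is loose along y: it runs 10 mm either way between rigid stops, 2 to 3 N friction, and goes with a pushed tray until it meets a stop. The middle of its run is set up to 10 mm from this point in y, so its own middle is within 20 mm of it. Deck and stops are not measured: look or feel.
- screws (a point): Level of the screw heads' tops, 11 mm above the deck. Four shoulder screws stand at x +-45, y +-65 from the deck's own middle: shank 5 mm; flat head 12 mm wide, underside 7 mm above the deck. The heads enter the eyes when the tray's origin is 16 mm to -y of the deck's middle; the shanks meet the slots' ends 0.5 mm past home (origin over the deck's middle).
- button (a point): Level of the deck's top where the spring button stands, x 0, y -30 from the deck's own middle (moves with the deck): ball nose r 6 mm, 5 mm proud; 5 N starts it down, about 7.5 N makes it flush. Short of home it lifts an unpressed tray, up to 3 mm once under the heads: press the tray below that to slide it. At home it springs up into the tray's button hole and the tray lies flat, locked.
- bottle: Bystander: amber medicine bottle, 52 mm wide, 105 mm tall, beside the tray. Origin: centre of its underside.
- jar: Bystander: clear specimen jar with white cap, 54 mm wide, 60 mm tall, beside the tray. Origin: centre of its underside.
- tuberack: Bystander: white rack 70 (x) x 160 (y) x 52 mm with capped tubes to 89 mm, beyond the shaker. Origin: centre of its underside.
- dish: Bystander: steel instrument dish without slots, 190 (x) x 90 (y) x 25 mm, at the side. Origin: centre of its underside.
- pillbox: Bystander: white pill organiser with clear lids, 55 (x) x 100 (y) x 28 mm, near the robot. Origin: centre of its underside.
- carton: Bystander: cardboard carton 120 (x) x 75 (y) x 85 mm, at the side. Origin: centre of its underside.
Things that resemble listed ones, but are neither listed nor needed, are in the scene too. Leave any red look-alike of the tray alone.

How it is judged:
By the outcome, as a careful person would: the job done as asked, in the order asked, and still so for the second after the job is handed in, with the robot touching nothing.
It also fails if it takes over 67 s, if anything falls off the work surface, if the arm or the gripper's body presses on something with over 40 N, if the wrist force passes 120 N, or if a joint passes its speed limit or range.

## Working session

There is one attempt and no reset: what is moved stays moved. The work goes in short steps, Python scripts to look and compute and a shell command to move; the robot and the scene stay as the last step left them, time stands still between calls to the robot, and variables do not carry over. Pictures are saved under pics/ and viewed, at most 10 in all, crops included, and the job is handed in when it is done.

```bash
mkdir -p pics; ls; python3 - <<'E'
from workcell import bot
import cv2
for n in("top","side"):
    f=bot.grab_frame(n);cv2.imwrite(f"pics/{n}0.png",f["pixels"][:,:,::-1])
    print(n,f["fx"],f["fy"],f["cx"],f["cy"],f["extrinsics"].round(4).tolist())
print(bot.observe())
E
```

```text
pics
top 452.48742761478127 452.48742761478127 317.10349581252444 201.5659600988899 [[0.0172, -0.9998, 0.0044, -0.0106], [-0.9944, -0.0176, -0.104, 0.5166], [0.1041, -0.0026, -0.9946, 1.2355], [0.0, 0.0, 0.0, 1.0]]
side 366.01277981635405 366.01277981635405 322.9114519787949 199.3345568825635 [[0.8287, -0.5597, -0.0001, -0.4496], [-0.3402, -0.5037, -0.7941, 0.2641], [0.4444, 0.6581, -0.6078, 0.8887], [0.0, 0.0, 0.0, 1.0]]
{'clock': 0.1, 'qpos': array([-1.32219551,  0.52197144, -0.03632321,  1.59993423,  0.02124622,
        1.02107058, -0.11283259]), 'qd': array([-3.46273876e-04, -5.99823364e-04,  6.22430281e-05, -2.47362974e-03,
       -5.80491840e-04, -1.21332732e-03,  1.57752413e-04]), 'joint_efforts': array([ 3.69807167e-03, -9.28481627e+01,  1.98387288e+00, -3.70538092e+01,
        1.80929422e-02,  5.27275624e-03,  7.26950225e-05]), 'position': array([0.19584829, 0.59322135, 0.23077873]), 'tool_rot': array([-3.14060090e+00,  1.09478371e-04,  2.82276853e+00]), 'force': array([-0.26948754, -0.86694572, -0.01976318]), 'moment': array([-0.0602852 , -0.00502561, -0.02502467]), 'finger_force': 0.0, 'grip_width': 0.08512384283291413}
```

View pics/top0.png

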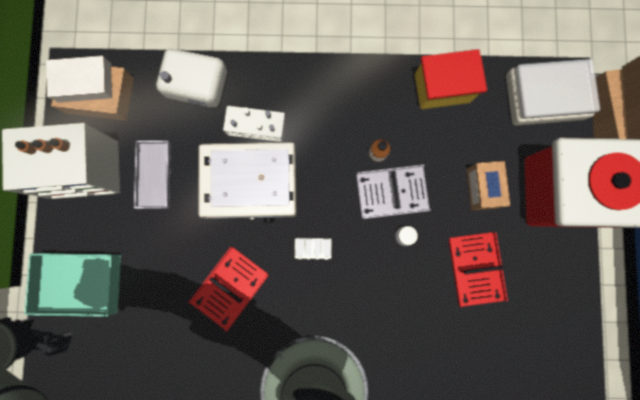

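View pics/side0.png

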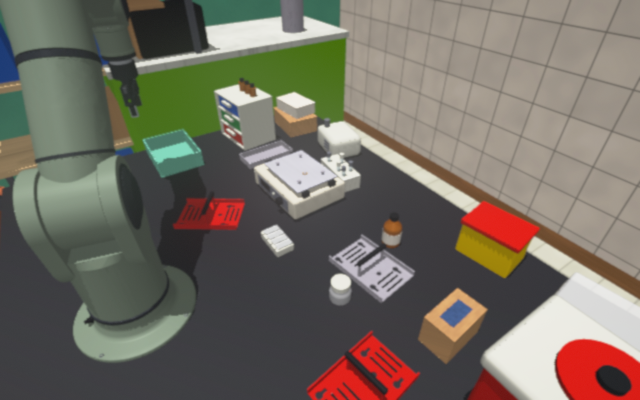

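The top view has the shaker near (247,180), the button near (262,178) and the steel tray near (393,191). The red trays are decoys. I'll enlarge both areas.

```bash
python3 - <<'E'
import cv2,numpy as np
a=cv2.imread("pics/top0.png")
t=cv2.resize(a[155:225,350:440],None,fx=6,fy=6,interpolation=cv2.INTER_CUBIC)[:, :540]
s=cv2.resize(a[135:225,190:304],None,fx=6,fy=6,interpolation=cv2.INTER_CUBIC)
cv2.imwrite("pics/t1.png",t);cv2.imwrite("pics/s1.png",s)
E
```

```text
(no output)
```

View pics/t1.png

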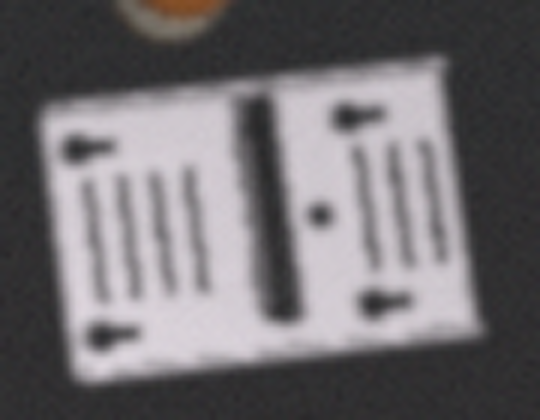

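View pics/s1.png

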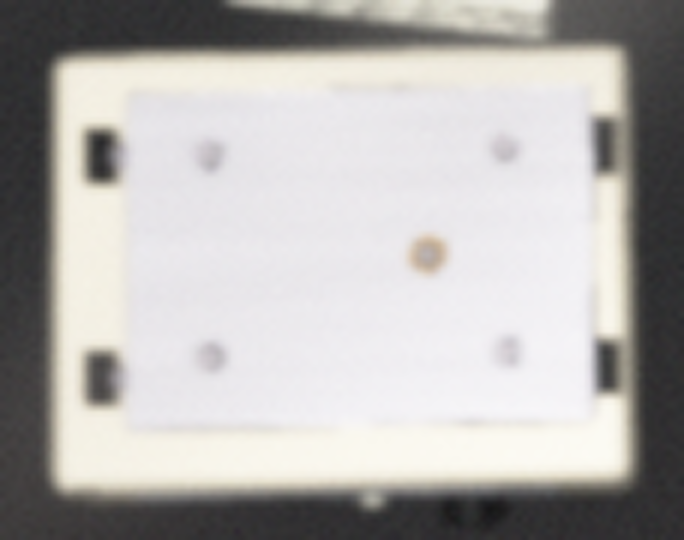

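The tray crop shows round eyes on the left with slots running right, so tray +y is about world +y. Its button hole is at crop (320,214). The deck crop shows screws at (209,155), (504,149), (211,357) and (508,352), with the button at (428,254). I'll fit both poses.

```bash
cat > h.py <<'E'
import numpy as np
from scipy.optimize import least_squares
def fit(f,P,px,p0):
    E=f["extrinsics"];P=np.array(P,float);px=np.array(px,float)
    def res(p):
        c,s=np.cos(p[2]),np.sin(p[2])
        W=np.c_[p[0]+c*P[:,0]-s*P[:,1],p[1]+s*P[:,0]+c*P[:,1],P[:,2]]
        C=W@E[:3,:3].T+E[:3,3]
        return (np.c_[f["fx"]*C[:,0]/C[:,2]+f["cx"],f["fy"]*C[:,1]/C[:,2]+f["cy"]]-px).ravel()
    r=least_squares(res,p0);return r.x,r.fun.reshape(-1,2)
E
python3 - <<'E'
from workcell import bot
from h import *
f=bot.grab_frame("top")
c2=lambda c,o:(np.array(c)+.5)/6-.5+np.array(o)
x,r=fit(f,[(.045,.081,.004),(-.045,.081,.004),(.045,-.049,.004),(-.045,-.049,.004),(0,-.03,.004)],c2([(75,150),(99,335),(345,117),(372,304),(320,214)],(350,155)),[.55,-.17,0])
print(x,np.degrees(x[2]));print(r.round(2).tolist())
x,r=fit(f,[(.045,.065,.111),(-.045,.065,.111),(.045,-.065,.111),(-.045,-.065,.111),(0,-.03,.103)],c2([(209,155),(211,357),(504,149),(508,352),(428,254)],(190,135)),[.55,.17,0])
print(x,np.degrees(x[2]));print(r.round(2).tolist())
# housing outline (top z unknown ~0.085)
for z in (.08,.09):
  x,r=fit(f,[(.1,.13,z),(-.1,.13,z),(.1,-.13,z),(-.1,-.13,z)],c2([(54,57),(56,490),(627,47),(633,486)],(190,135)),[.55,.17,0])
  print(z,x,np.degrees(x[2]));print(r.round(2).tolist())
o=bot.observe();print(o["position"],np.degrees(o["tool_rot"]))
E
```

```text
[ 0.5514877  -0.21550843  0.13637799] 7.813883301351765
[[0.03, -0.18], [0.12, 0.16], [0.05, 0.0], [-0.03, -0.08], [-0.17, 0.1]]
[0.57015582 0.1773271  0.04029097] 2.308502688402752
[[-0.09, -0.09], [-0.36, 0.26], [0.26, -0.18], [0.05, -0.02], [0.14, 0.03]]
0.08 [0.5680414  0.18851524 0.03472587] 1.9896457334804565
[[-0.02, -0.6], [-1.08, 1.01], [0.59, -0.48], [0.52, 0.0]]
0.09 [0.56656357 0.18695971 0.03469198] 1.987704179570127
[[-0.42, -0.91], [-1.5, 1.32], [1.0, -0.81], [0.94, 0.3]]
[0.19585813 0.59324476 0.23087518] [-1.79950667e+02  5.76301973e-03  1.61733195e+02]
```

```bash
python3 -m crank '{"travel":[[1.8,-4,0.4],[3.6,-8,0.8],[5.4,-12,1.2],[7.1,-16,1.6],[8.9,-20.2,2]],"turn":[[0,0,5.2],[0,0,10.4],[0,0,15.6],[0,0,20.8],[0,0,26.1]],"gripper":[0,0,0,0,0]}' 40
python3 -m crank '{"travel":[[1.8,-4,0],[3.6,-8,0],[5.4,-12,0],[7.1,-16,0],[8.9,-20.2,0]],"turn":[[0,0,0],[0,0,0],[0,0,0],[0,0,0],[0,0,0]],"gripper":[0,0,0,0,0]}'
python3 -m crank '{"travel":[[1.8,-4,0],[3.6,-8,0],[5.4,-12,0],[7.1,-16,0],[8.9,-20.2,0]],"turn":[[0,0,0],[0,0,0],[0,0,0],[0,0,0],[0,0,0]],"gripper":[0,0,0,0,0]}'
python3 -m crank '{"travel":[[1.8,-4,0],[3.6,-8,0],[5.4,-12,0],[7.1,-16,0],[8.9,-20.2,0]],"turn":[[0,0,0],[0,0,0],[0,0,0],[0,0,0],[0,0,0]],"gripper":[0,0,0,0,0]}'
python3 - <<'E'
from workcell import bot
import cv2,numpy as np
o=bot.observe();print(o["clock"],o["position"],np.degrees(o["tool_rot"]),o["qpos"].round(2),o["force"])
f=bot.grab_frame("wrist");cv2.imwrite("pics/w1.png",f["pixels"][:,:,::-1]);print(f["fx"],f["cx"],f["cy"],f["extrinsics"].round(4).tolist())
E
```

```text
clock: 0.65
position: [0.2852, 0.3899, 0.2513]
tool_rot: [-3.141, -0.0, -3.001]
force: [1.9, 0.1, 0.1]
grip_width: 0.0854
finger_force: 0.0
clock: 1.15
position: [0.3742, 0.1879, 0.2514]
tool_rot: [3.141, 0.0, -3.005]
force: [1.1, 0.8, -0.1]
grip_width: 0.0854
finger_force: 0.0
clock: 1.65
position: [0.4632, -0.0141, 0.2514]
tool_rot: [3.142, 0.0, -3.004]
force: [1.3, 0.7, -0.1]
grip_width: 0.0855
finger_force: 0.0
clock: 2.15
position: [0.5523, -0.216, 0.2511]
tool_rot: [3.141, -0.0, -3.004]
force: [0.9, 0.8, -0.2]
grip_width: 0.0853
finger_force: 0.0
2.15 [ 0.55231178 -0.21596545  0.25112861] [ 1.79981866e+02 -9.01561344e-03 -1.72140046e+02] [ 0.09  0.46  0.26  1.68 -0.14  1.02  2.1 ] [ 0.89411311  0.77080349 -0.20158658]
309.70691628693146 321.2527291848095 197.3703464344916 [[-0.1365, 0.9906, 0.0004, 0.2885], [0.9549, 0.1314, 0.2662, -0.5384], [0.2636, 0.0367, -0.9639, 0.2603], [0.0, 0.0, 0.0, 1.0]]
```

View pics/w1.png

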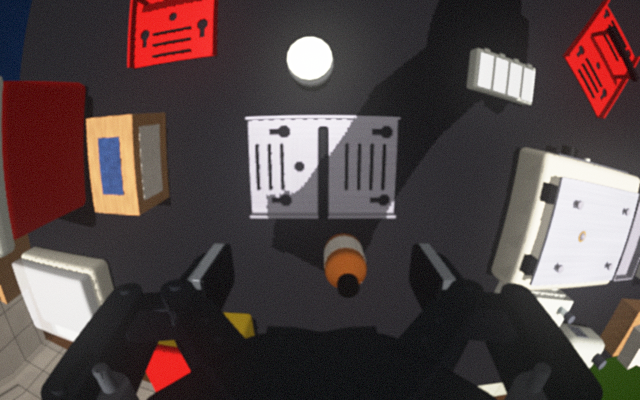

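The wrist view shows the tray squarely in front, with the handle bar at column 323, rows 128–218. The bottle at (345,265) is clear of the tray. I'll check consistency with the wrist calibration.

```bash
cat >> h.py <<'E'
def projw(f,W):
    E=f["extrinsics"];C=np.atleast_2d(W)@E[:3,:3].T+E[:3,3]
    rr=np.hypot(C[:,0],C[:,1]);th=np.arctan2(rr,C[:,2])
    return np.c_[f["fx"]*th*C[:,0]/rr+f["cx"],f["fy"]*th*C[:,1]/rr+f["cy"]]
def fitw(f,P,px,p0):
    P=np.array(P,float);px=np.array(px,float)
    def res(p):
        c,s=np.cos(p[2]),np.sin(p[2])
        return (projw(f,np.c_[p[0]+c*P[:,0]-s*P[:,1],p[1]+s*P[:,0]+c*P[:,1],P[:,2]])-px).ravel()
    r=least_squares(res,p0);return r.x,r.fun.reshape(-1,2)
E
python3 - <<'E'
from workcell import bot
from h import *
import cv2
f=bot.grab_frame("wrist")
x,r=fitw(f,[(-.045,.081,.004),(.045,.081,.004),(-.045,-.049,.004),(.045,-.049,.004),(0,-.03,.004)],[(388,131),(386,200),(285,131),(287,200),(299,166)],[.55,-.21,.13])
print(x,np.degrees(x[2]),r.round(1).tolist())
print(projw(f,[.5515,-.2155,.059]))
x,r=fitw(f,[(.045,.065,.111),(-.045,.065,.111),(.045,-.065,.111),(-.045,-.065,.111),(0,-.03,.103)],[(611,269),(624,205),(531,267),(578,203),(582,236)],[.57,.17,.03])
print(x,np.degrees(x[2]),r.round(1).tolist())
E
```

```text
[ 0.55091866 -0.22010858  0.13760429] 7.884144867819414 [[-0.4, 0.3], [-0.9, -0.5], [-0.1, 0.1], [-0.1, -0.0], [1.5, 0.0]]
[[328.31742516 175.2489414 ]]
[0.57102033 0.14899898 0.02655537] 1.5215105422067952 [[-7.1, -2.4], [-1.7, 4.9], [19.5, 0.7], [-7.0, -1.7], [-8.0, -1.5]]
```

```bash
python3 -m crank '{"travel":[[0,0,-3],[-0.1,-0.2,-7],[-0.1,-0.2,-11],[-0.1,-0.2,-14.5],[-0.1,-0.2,-17]],"turn":[[0,0,0],[0,0,0],[0,0,0],[0,0,0],[0,0,0]],"gripper":[0,0,0,0,0]}'
python3 -m crank '{"travel":[[0,0,-2],[0,0,-3.5],[0,0,-4.5],[0,0,-4.8],[0,0,-4.8]],"turn":[[0,0,0],[0,0,0],[0,0,0],[0,0,0],[0,0,0]],"gripper":[0,0,0,0,0]}'
python3 -m crank '{"travel":[[0,0,0],[0,0,0],[0,0,0],[0,0,0],[0,0,0]],"turn":[[0,0,0],[0,0,0],[0,0,0],[0,0,0],[0,0,0]],"gripper":[0.5,0.7,0.8,0.9,1]}' 60
python3 -m crank '{"travel":[[0,0,0],[0,0,0],[0,0,0],[0,0,0],[0,0,0]],"turn":[[0,0,0],[0,0,0],[0,0,0],[0,0,0],[0,0,0]],"gripper":[1,1,1,1,1]}' 60
```

```text
clock: 2.75
position: [0.55, -0.2159, 0.0789]
tool_rot: [3.141, -0.002, -3.005]
force: [0.9, -0.2, -1.1]
grip_width: 0.0852
finger_force: 0.0
clock: 3.25
position: [0.551, -0.2166, 0.0335]
tool_rot: [-3.141, 0.0, -3.005]
force: [-0.2, -0.5, -0.2]
grip_width: 0.0853
finger_force: 0.0
clock: 3.75
position: [0.551, -0.2164, 0.0335]
tool_rot: [3.141, 0.0, -3.005]
force: [-0.7, 5.2, 4.8]
grip_width: 0.0123
finger_force: 3.5
clock: 4.25
position: [0.551, -0.2165, 0.0336]
tool_rot: [3.142, 0.0, -3.005]
force: [-0.8, 0.9, 6.5]
grip_width: 0.0105
finger_force: 59.1
```

```bash
python3 -m crank '{"travel":[[0,0,0.5],[0,0,2],[0,0,5],[0,0,9],[0,0,12]],"turn":[[0,0,0],[0,0,0],[0,0,0],[0,0,0],[0,0,0]],"gripper":[1,1,1,1,1]}'
python3 -m crank '{"travel":[[0.1,1,2],[0.3,3.5,4],[0.5,7,4],[0.7,11,4],[0.9,15,4]],"turn":[[0,0,0],[0,0,-1],[0,0,-2],[0,0,-3],[0,0,-4]],"gripper":[1,1,1,1,1]}'
python3 -m crank '{"travel":[[0.2,4,0],[0.5,8,0],[0.7,12,0],[0.9,16,0],[1,19,0]],"turn":[[0,0,-0.5],[0,0,-1],[0,0,-1.5],[0,0,-1.5],[0,0,-1.5]],"gripper":[1,1,1,1,1]}'
python3 -m crank '{"travel":[[0.1,2,0],[0.1,3,0],[0.1,3.5,0],[0.1,3.7,0],[0.1,3.7,0]],"turn":[[0,0,0],[0,0,0],[0,0,0],[0,0,0],[0,0,0]],"gripper":[1,1,1,1,1]}'
python3 - <<'E'
from workcell import bot
import cv2,numpy as np
o=bot.observe();print(o["clock"],o["position"],np.degrees(o["tool_rot"]),o["qpos"].round(2),o["force"],o["moment"])
c=[]
for n in("wrist","top"):
    f=bot.grab_frame(n);c.append(f["pixels"][:,:,::-1])
w=c[0];cv2.imwrite("pics/w2raw.png",w);cv2.imwrite("pics/t2raw.png",c[1])
a=cv2.resize(c[1][130:230,180:310],None,fx=6,fy=6,interpolation=cv2.INTER_CUBIC)
cv2.imwrite("pics/t2.png",a)
E
```

```text
clock: 4.75
position: [0.551, -0.2168, 0.1564]
tool_rot: [-3.141, 0.001, -3.005]
force: [0.7, 0.6, -3.8]
grip_width: 0.0108
finger_force: 58.9
clock: 5.25
position: [0.5597, -0.0653, 0.1945]
tool_rot: [3.142, 0.001, -3.076]
force: [1.8, 0.4, -3.0]
grip_width: 0.0108
finger_force: 58.9
clock: 5.75
position: [0.5696, 0.1263, 0.1943]
tool_rot: [3.141, 0.001, -3.099]
force: [0.8, -0.4, -3.5]
grip_width: 0.0105
finger_force: 58.9
clock: 6.25
position: [0.571, 0.1595, 0.1935]
tool_rot: [-3.141, 0.0, -3.102]
force: [0.1, -0.6, -3.4]
grip_width: 0.0109
finger_force: 58.9
6.25 [0.57097194 0.15953405 0.19349265] [-1.79981445e+02  3.90740741e-03 -1.77729906e+02] [-0.54  0.52  0.24  1.74 -0.15  0.9   1.37] [ 0.082196   -0.63804366 -3.43835577] [-0.03405505  0.01893813  0.00543191]
```

View pics/w2raw.png

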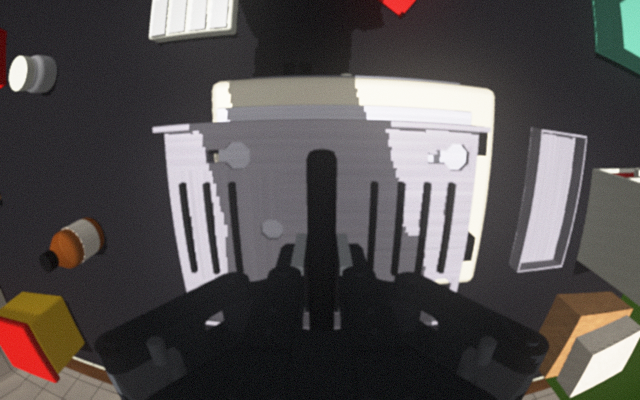

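View pics/t2.png

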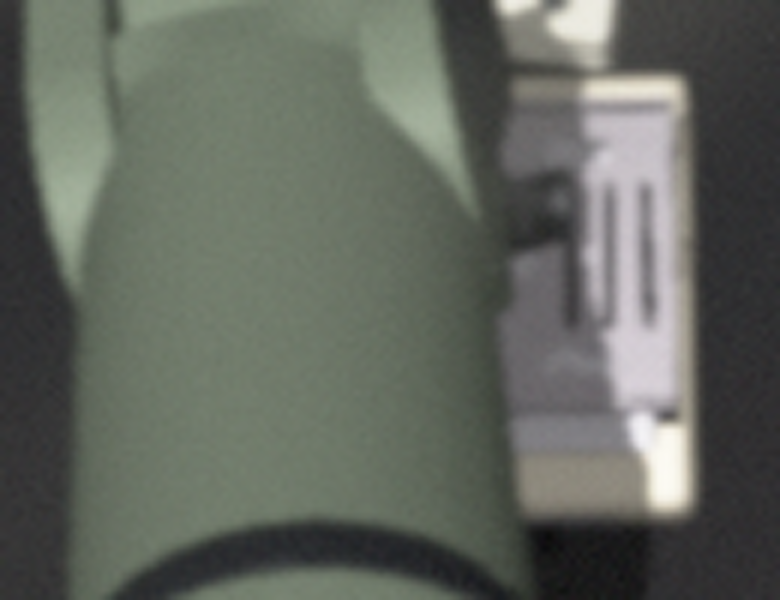

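The wrist view shows the tray in hand over the deck, with the near eyes at (240,154) and (457,156) and the button hole at (273,228). The arm hides most of the tray from the top camera. I'll enlarge the deck as the wrist saw it earlier, next to the eyes now.

```bash
python3 - <<'E'
import cv2,numpy as np
w1=cv2.imread("pics/w1.png");w2=cv2.imread("pics/w2raw.png")
up=lambda a,k:cv2.resize(a,None,fx=k,fy=k,interpolation=cv2.INTER_CUBIC)
A=up(w1[170:295,500:640],4)  #560x500
B=up(w2[135:175,200:270],3.4286);C=up(w2[135:175,425:495],3.4286);D=up(w2[208:248,240:310],3.4286)
cvs=np.zeros((500,800,3),np.uint8);cvs[:,:560]=A
for i,b in enumerate((B,C,D)): cvs[i*140:i*140+b.shape[0],560:560+b.shape[1]]=b
cv2.imwrite("pics/m1.png",cvs);print(B.shape)
E
```

```text
(137, 240, 3)
```

View pics/m1.png

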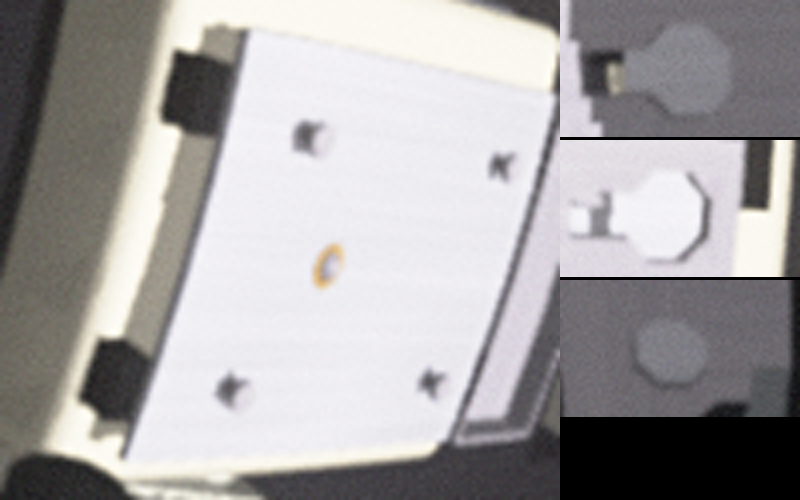

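The deck crop has heads at (320,140), (508,165), (239,393) and (438,380) and the button at (330,266). Eye centres in hand are at (237,155) and (457,157), and the button hole is at (272,229).

```bash
python3 - <<'E'
from workcell import bot
from h import *
f=bot.grab_frame("wrist");o=bot.observe()
z=o["position"][2]-.033
x,r=fitw(f,[(-.045,-.049,z+.004),(-.045,.081,z+.004),(0,-.03,z+.004)],[(237.3,154.8),(457.1,157.2),(272.4,228.7)],[.57,.16,.04])
print("tray",x,np.degrees(x[2]),r.round(1).tolist(),"tcp",o["position"],np.degrees(o["tool_rot"][2])+180)
g=dict(f);g["extrinsics"]=np.array([[-0.1365, 0.9906, 0.0004, 0.2885], [0.9549, 0.1314, 0.2662, -0.5384], [0.2636, 0.0367, -0.9639, 0.2603], [0,0,0,1]])
px=(np.array([(320,140),(508,165),(239,393),(438,380),(330,266)])+.5)/4-.5+[500,170]
x,r=fitw(g,[(-.045,-.065,.111),(-.045,.065,.111),(.045,-.065,.111),(.045,.065,.111),(0,-.03,.105)],px,[.57,.17,.03])
print("deck",x,np.degrees(x[2]),r.round(1).tolist())
E
```

```text
tray [0.57023165 0.16051137 0.03596839] 2.0608368592522637 [[-0.5, -0.1], [0.8, -0.1], [-0.3, 0.3]] tcp [0.57100781 0.1595101  0.19338561] 2.263916567126813
deck [0.56829324 0.17643661 0.04706546] 2.6966522884864537 [[-0.7, -0.8], [0.6, -0.4], [-0.1, 0.5], [0.6, 1.1], [0.2, -0.0]]
```

```bash
python3 -m crank '{"travel":[[0,0.1,-1],[0,0.1,-2.2],[0,0.1,-3.4],[0,0.1,-4.2],[0,0.1,-4.5]],"turn":[[0,0,0],[0,0,0],[0,0,0],[0,0,0],[0,0,0]],"gripper":[1,1,1,1,1]}'
python3 -m crank '{"travel":[[0,0,0],[0,0,-0.1],[0,0,-0.2],[0,0,-0.3],[0,0,-0.4]],"turn":[[0,0,0],[0,0,0],[0,0,0],[0,0,0],[0,0,0]],"gripper":[1,1,1,1,1]}'
python3 -m crank '{"travel":[[0,0,0],[0,0,-0.05],[0,0,-0.1],[0,0,-0.15],[0,0,-0.2]],"turn":[[0,0,0],[0,0,0],[0,0,0],[0,0,0],[0,0,0]],"gripper":[1,1,1,1,1]}'
```

```text
clock: 6.9
position: [0.5704, 0.1613, 0.1468]
tool_rot: [-3.141, -0.002, -3.101]
force: [-0.6, 0.1, -3.0]
grip_width: 0.0109
finger_force: 58.8
clock: 7.4
position: [0.571, 0.1615, 0.1445]
tool_rot: [3.141, 0.0, -3.101]
force: [-0.0, 0.1, -3.2]
grip_width: 0.0111
finger_force: 58.8
clock: 7.9
position: [0.5709, 0.1616, 0.1423]
tool_rot: [3.142, 0.0, -3.101]
force: [-0.7, 1.3, -3.4]
grip_width: 0.0107
finger_force: 58.9
```

No contact with the underside below the head tops, so the heads are in the eyes. Continuing down against the button.

```bash
python3 -m crank '{"travel":[[0,0,-0.1],[0,0,-0.2],[0,0,-0.3],[0,0,-0.4],[0,0,-0.4]],"turn":[[0,0,0],[0,0,0],[0,0,0],[0,0,0],[0,0,0]],"gripper":[1,1,1,1,1]}'
python3 -m crank '{"travel":[[0,0,-0.1],[0,0,-0.15],[0,0,-0.2],[0,0,-0.25],[0,0,-0.3]],"turn":[[0,0,0],[0,0,0],[0,0,0],[0,0,0],[0,0,0]],"gripper":[1,1,1,1,1]}'
```

```text
clock: 8.4
position: [0.571, 0.1616, 0.1383]
tool_rot: [3.142, 0.0, -3.101]
force: [-0.7, 1.0, -1.6]
grip_width: 0.0108
finger_force: 59.3
clock: 8.9
position: [0.571, 0.1615, 0.1353]
tool_rot: [3.142, 0.0, -3.101]
force: [-0.5, 0.9, 2.9]
grip_width: 0.011
finger_force: 59.7
```

```bash
python3 -m crank '{"travel":[[0,0,-0.05],[0,0,-0.1],[0,0,-0.1],[0,0.1,-0.1],[0,0.2,-0.1]],"turn":[[0,0,0],[0,0,0],[0,0,0],[0,0,0],[0,0,0]],"gripper":[1,1,1,1,1]}'
python3 -m crank '{"travel":[[0,0.1,0],[0,0.2,0],[0,0.3,0],[0,0.4,0],[0,0.5,0]],"turn":[[0,0,0],[0,0,0],[0,0,0],[0,0,0],[0,0,0]],"gripper":[1,1,1,1,1]}'
```

```text
clock: 9.4
position: [0.5709, 0.163, 0.1343]
tool_rot: [-3.141, -0.0, -3.101]
force: [-0.5, -1.9, 4.6]
grip_width: 0.0108
finger_force: 59.9
clock: 9.9
position: [0.5708, 0.1686, 0.1343]
tool_rot: [-3.142, -0.0, -3.101]
force: [-2.3, -2.3, 4.2]
grip_width: 0.0108
finger_force: 60.0
```

```bash
python3 -m crank '{"travel":[[-0.02,0.1,0],[-0.03,0.2,0],[-0.04,0.3,0],[-0.04,0.4,0],[-0.05,0.5,0]],"turn":[[0,0,0],[0,0,0],[0,0,0],[0,0,0],[0,0,0]],"gripper":[1,1,1,1,1]}'
python3 -m crank '{"travel":[[-0.01,0.1,0],[-0.01,0.2,0],[-0.01,0.3,0],[-0.02,0.4,0],[-0.02,0.5,0]],"turn":[[0,0,0],[0,0,0],[0,0,0],[0,0,0],[0,0,0]],"gripper":[1,1,1,1,1]}'
python3 -m crank '{"travel":[[0,0.1,0],[-0.01,0.2,0],[-0.01,0.3,0],[-0.02,0.4,0],[-0.02,0.4,0]],"turn":[[0,0,0],[0,0,0],[0,0,0],[0,0,0],[0,0,0]],"gripper":[1,1,1,1,1]}'
```

```text
clock: 10.4
position: [0.5705, 0.1736, 0.1343]
tool_rot: [-3.142, 0.0, -3.101]
force: [-0.8, -2.4, 4.4]
grip_width: 0.0113
finger_force: 59.8
clock: 10.9
position: [0.5703, 0.1784, 0.1343]
tool_rot: [-3.141, 0.0, -3.101]
force: [-0.6, -3.3, 5.0]
grip_width: 0.0107
finger_force: 59.9
clock: 11.4
position: [0.57, 0.1829, 0.1343]
tool_rot: [3.141, 0.0, -3.101]
force: [-0.2, -1.5, 2.5]
grip_width: 0.0109
finger_force: 59.9
```

```bash
python3 -m crank '{"travel":[[0,0.05,0],[0,0.1,0],[-0.01,0.15,0],[-0.01,0.2,0],[-0.01,0.2,0]],"turn":[[0,0,0],[0,0,0],[0,0,0],[0,0,0],[0,0,0]],"gripper":[1,1,1,1,1]}'
python3 -m crank '{"travel":[[0,0.05,0],[0,0.1,0],[-0.01,0.15,0],[-0.01,0.2,0],[-0.01,0.2,0]],"turn":[[0,0,0],[0,0,0],[0,0,0],[0,0,0],[0,0,0]],"gripper":[1,1,1,1,1]}'
```

```text
clock: 11.9
position: [0.5699, 0.1846, 0.1343]
tool_rot: [3.142, 0.0, -3.101]
force: [1.1, -3.6, 4.5]
grip_width: 0.0107
finger_force: 60.1
clock: 12.4
position: [0.5698, 0.1866, 0.1343]
tool_rot: [3.142, 0.0, -3.101]
force: [0.4, -3.6, 4.4]
grip_width: 0.0111
finger_force: 60.1
```

```bash
python3 -m crank '{"travel":[[0,0.05,0],[0,0.1,0],[-0.01,0.15,0],[-0.01,0.2,0],[-0.01,0.3,0]],"turn":[[0,0,0],[0,0,0],[0,0,0],[0,0,0],[0,0,0]],"gripper":[1,1,1,1,1]}'
python3 -m crank '{"travel":[[0,0.05,0],[0,0.1,0],[-0.01,0.15,0],[-0.01,0.2,0],[-0.01,0.2,0]],"turn":[[0,0,0],[0,0,0],[0,0,0],[0,0,0],[0,0,0]],"gripper":[1,1,1,1,1]}'
python3 -m crank '{"travel":[[0,0.05,0],[0,0.1,0],[-0.01,0.15,0],[-0.01,0.2,0],[-0.01,0.2,0]],"turn":[[0,0,0],[0,0,0],[0,0,0],[0,0,0],[0,0,0]],"gripper":[1,1,1,1,1]}'
python3 - <<'E'
from workcell import bot
import cv2
f=bot.grab_frame("wrist");cv2.imwrite("pics/w3.png",f["pixels"][:,:,::-1])
E
```

```text
clock: 12.9
position: [0.5697, 0.1897, 0.1343]
tool_rot: [3.141, -0.0, -3.101]
force: [0.3, -1.1, 3.9]
grip_width: 0.0107
finger_force: 59.9
clock: 13.4
position: [0.5696, 0.192, 0.1343]
tool_rot: [3.141, 0.0, -3.101]
force: [0.4, 1.7, 1.9]
grip_width: 0.011
finger_force: 59.6
clock: 13.9
position: [0.5693, 0.1932, 0.134]
tool_rot: [-3.141, -0.001, -3.101]
force: [0.7, 0.2, -3.3]
grip_width: 0.0109
finger_force: 58.9
```

View pics/w3.png

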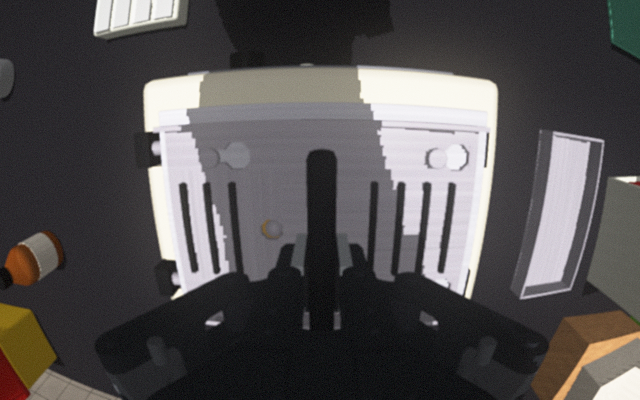

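The wrist view shows the button in its hole at (272,229) and the heads at (210,157) and (437,158) in the slots. The press force has vanished, so the tray has snapped home. Settling it and releasing.

```bash
python3 -m crank '{"travel":[[0,0,-0.02],[0,0,-0.04],[0,0,-0.04],[0,0,-0.04],[0,0,-0.04]],"turn":[[0,0,0],[0,0,0],[0,0,0],[0,0,0],[0,0,0]],"gripper":[1,1,1,1,1]}'
python3 -m crank '{"travel":[[0,0,0],[0,0,0],[0,0,0],[0,0,0],[0,0,0]],"turn":[[0,0,0],[0,0,0],[0,0,0],[0,0,0],[0,0,0]],"gripper":[0.7,0.3,0,0,0]}'
python3 -m crank '{"travel":[[0,0,0],[0,0,0],[0,0,1],[0,0,3],[0,0,6]],"turn":[[0,0,0],[0,0,0],[0,0,0],[0,0,0],[0,0,0]],"gripper":[0,0,0,0,0]}'
python3 -m crank '{"travel":[[-1,-3,3],[-2,-7,6],[-3,-11,9],[-4,-15,11],[-5,-18,11]],"turn":[[0,0,0],[0,0,0],[0,0,0],[0,0,0],[0,0,0]],"gripper":[0,0,0,0,0]}'
python3 -m crank '{"travel":[[-1,-3,0],[-2,-6,0],[-3,-9,0],[-3,-9,0],[-3,-9,0]],"turn":[[0,0,0],[0,0,0],[0,0,0],[0,0,0],[0,0,0]],"gripper":[0,0,0,0,0]}'
python3 - <<'E'
from workcell import bot
import cv2,numpy as np
t=bot.grab_frame("top")["pixels"][:,:,::-1];s=bot.grab_frame("side")["pixels"][:,:,::-1]
up=lambda a:cv2.resize(a,(400,300),interpolation=cv2.INTER_CUBIC)
full=cv2.resize(t,(480,300))
cv2.imwrite("pics/f.png",np.vstack([np.hstack([up(t[135:225,190:310]),up(s[135:225,245:365])]),np.hstack([full,np.zeros((300,320,3),np.uint8)])]))
E
```

```text
clock: 14.45
position: [0.5695, 0.1934, 0.1339]
tool_rot: [-3.142, -0.0, -3.101]
force: [0.8, 0.3, -4.6]
grip_width: 0.0108
finger_force: 58.9
clock: 14.95
position: [0.5695, 0.1935, 0.1339]
tool_rot: [3.142, 0.0, -3.101]
force: [-0.0, -0.6, 0.5]
grip_width: 0.0816
finger_force: 0.0
clock: 15.45
position: [0.5689, 0.1932, 0.1942]
tool_rot: [-3.141, -0.002, -3.101]
force: [0.6, 0.1, 0.4]
grip_width: 0.0849
finger_force: 0.0
clock: 15.95
position: [0.5198, 0.0108, 0.3075]
tool_rot: [3.141, 0.005, -3.103]
force: [1.2, -0.1, -0.6]
grip_width: 0.0854
finger_force: 0.0
clock: 16.45
position: [0.4895, -0.0768, 0.3046]
tool_rot: [3.141, 0.001, -3.102]
force: [0.5, 0.5, 0.1]
grip_width: 0.0857
finger_force: 0.0
```

View pics/f.png

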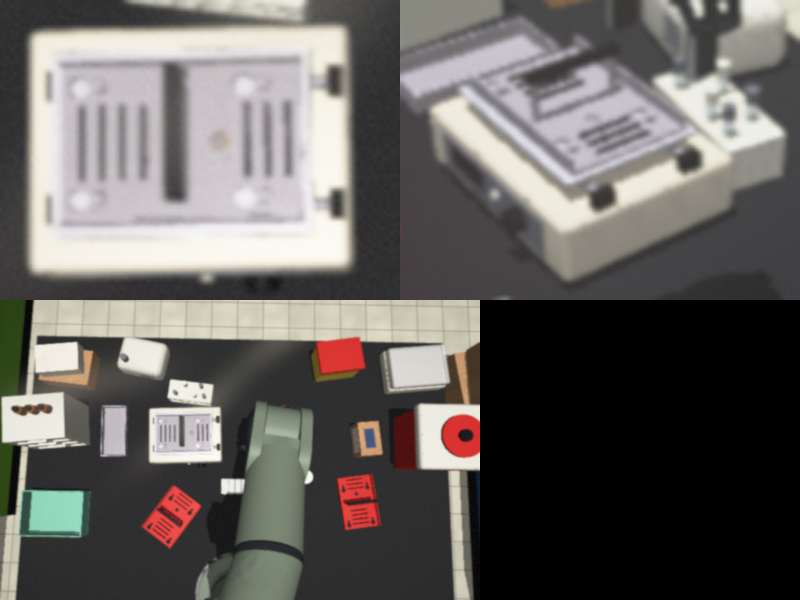

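The picture shows the tray flat on the deck, with the button visible in its hole at (219,140) and the screws in the slots. The rest of the scene is undisturbed, so I'm handing in.

```bash
python3 -c "
from workcell import bot
print(bot.job_done())"
```

```text
the job is handed in; nothing more can be done
None
```

The tray is on the shaker, slid home and lying flat with the button up in its hole; the gripper has let go and moved clear, and I handed the job in at about 16.5 s (the hand-in returned no verdict).

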